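# Set the iris of a model light stand and switch it on

### The arm

A 6-joint arm with a two-finger parallel gripper is mounted at the origin on the work surface. World frame = base frame: x ahead of the robot, y to its left, z up, the work surface at z = 0. Lengths are in m, angles in rad, forces in N, time in s.
With the tool pointing down it reaches from about 0.375 to 0.9 m from the base axis. Payload 3.1 kg.
Tool frame: the origin (TCP) lies at the centre of the arm's flange, where the gripper is bolted on; the fingertips stand 173 mm ahead of it and the grasp point (between the pads) lies 155 mm ahead of it; z points along the fingers, x is the direction in which the jaws open and shut, and the axes are right-handed (so a half turn about z gives the same grasp; the last joint's range is limited). The gripper opens to 85 mm and grips with 20 to 120 N. Pads are 22 mm wide; open, the fingers measure 114 mm over their backs; the gripper's body (76 mm by 85 mm) begins 54 mm behind the grasp point. The pads swing forward as they close: fully open they stand 13 mm farther back than shut.
Start: joints at [0.928, 0.527, 1.433, -0, 1.181, -0.178], TCP at [0.28, 0.559, 0.405] pointing down, gripper open.
Joint ranges: [-3.08, 3.08], [-0.75, 2.2], [0.22, 2.44], [-1.43, 4.57], [0, 2.65], [-2.85, 2.85]. Speed limits (rad/s): [2.79, 2.79, 3.14, 3.14, 3.14, 3.14].

### API

Orientations are given as a unit quaternion [x, y, z, w].
In Python, from station import manip gives the robot as it stands.
- The arm moves only by the shell command python3 -m jog 'ROWS' [OPENING] [FORCE]. ROWS is JSON, a list that holds one entry, the list of rows, each a list of 4 numbers: the shift along the world's x, y, z in mm, then the turn about the world's z in degrees. A call has exactly 8 rows; each row shifts and turns the commanded pose from where the row before left it; what a row does not reach is not made up. A row lasts 1/8 s, in which the tool goes at most 62.5 mm and 10.7 degrees, less where a joint would pass 70% of its speed; a pose out of reach is approached as far as the arm can. A call is refused whole if a number of a shift passes 62.5 or a number of a turn 10.7, either way. A call with a gripper value outside its range is refused whole. OPENING is the opening in per cent of the stroke, from 0 (shut) to 100 (fully open), set as the call begins (- or left out, the last holds). The fingers move at their own pace and stop on an object; FORCE is the grip in N (left out, the last holds). Time passes only in rows, so rows that do not move let the fingers close, or fill a call up. It gives the time, the measured TCP pose, the force and the opening at its end, in the units of the state.
- manip.sense(): the state, without advancing time (a new reading comes with each control period).
- manip.snapshot(name): name is "side" or "top" or "wrist"; returns the picture (384x512x3 uint8, red, green, blue); there is no depth.
- manip.camera_info(name): a dict with "fx", "fy", "cx", "cy" (pixels), "R" (3x3) and "t" (3): a world point X has camera coordinates R X + t. Camera axes: x right, y down, z forward; pixel columns grow to the right and rows downward; lengths in m; the calibration is good to about 2 mm. A picture is of the moment at which its call begins: read the wrist's pose just before it. camera_info takes no time and is no camera call; for the wrist camera it gives the pose at the moment of the call.
- manip.sign_off(): hands the job in, once; it reports no verdict.
The state is a dict: "t": time; "q": joint angles; "qd": joint speeds; "tau": joint torques, N m; "tcp_pos": TCP position; "tool_rot": TCP orientation; "force": force on the tool from outside, world axes, zero at the start; "ft_torque": the same for the moment, N m; "finger_gap": opening from 0.0 (shut) to 1.0 (fully open).
Only numpy, scipy, OpenCV 4.12 (cv2) and the standard library are available. Lean on these libraries where they do the work, as an engineer would, in place of code of your own. Each camera call takes 0.05 s, during which the arm holds its last target. There are 200 camera calls.

### The job

Light up the dental model on the round light stand: with the fingertips, gently push the upright pin of the iris lever around its arc until the lever's tip points at the one long mark of the scale, then press the round button on the power box fully down and let it go. Pinch or lift nothing, leave the model on the stage and everything else on the bench where it is, and do not press the button before the lever is set.

Things in the scene. Friction and masses are not known exactly. Their poses are not given: they have to be found in the camera images.
- axis (a point): Centre of the light stand: a fixed round white housing (224 mm across, 30 mm high) with a round glass stage (83 mm across, top 46 mm above the table) in its middle and an aluminium scale collar (240 mm across, top 34 mm above the table) on it. This point is the centre of the glass's top; the iris ring turns about the vertical line through it. The stand cannot move.
- pin (a point): Dark steel upright pin of the iris lever: round, 12 mm across, its top 81 mm above the table, standing 76 mm from the axis on the flat lever arm (12 mm wide, its top 46 mm above the table). This point is on the pin's centre line, 64 mm above the table. Pushing the pin sideways, around the axis, turns the iris ring.
- pointer (a point): Pointed outer tip of the lever arm, 91 mm from the axis, on the line from the axis through the pin, 42 mm above the table.
- long_mark (a point): Inner end of the line of the one long black mark (24 mm long, 3.5 mm wide, radial, from 94 to 118 mm from the axis) on the scale collar; this point is 91 mm from the axis, 34 mm above the table. The other marks are short (8 mm), 12 degrees apart: three on its anticlockwise side, five on its clockwise side as seen from above. The collar stays put.
- lever (a joint): Angle of the iris ring and its lever about the vertical axis (rad), growing anticlockwise as seen from above; stops at -1.7 and 1.7. Its zero has no tie to the scale. It turns with light steady friction (about 1.6 N at the pin) and stays where it is left. At the start it stands clockwise of the long mark by 0.3 rad or more.
- ring_lift (a joint): How far the iris ring with its lever is lifted out of its seat (m): 0 when seated, 0.015 at most. It only lies there by its own weight (0.35 kg).
- switch_top (a point): Centre of the top of the round black push button (30 mm across), which stands in a small grey round housing on a fixed white power box (100 x 90 mm, 40 mm high). It is pressed straight down, 6 mm of travel, fully down at 5 N, and springs back.
- switch (a joint): How far the button is pressed (m): 0 released, 0.006 fully down.
- stage_model: Loose plaster dental model (50 x 52 mm, 25 mm high) standing on the glass stage; origin under its centre. Bystander.
- bench_model: A like dental model on the table; origin under its centre. Bystander.
- articulator: Yellow hinged model holder, 100 x 84 mm, 112 mm high, on the table; origin under its centre. Bystander.
- jar: Small amber jar, 38 mm across, 45 mm high; origin under its centre. Bystander.
- syringe: Black paste syringe, about 145 mm long and 12 mm high, lying on the table; origin under the barrel. Bystander.
- cup: Clear plastic cup, 72 mm across, 85 mm high; origin under its centre. Bystander.
- bottle: White bottle, 54 mm across, 120 mm high; origin under its centre. Bystander.

How it is judged:
By the outcome, as a careful person would: the job done as asked, in the order asked, and still so for the second after the job is handed in, with the robot touching nothing.
It also fails if it takes over 58 s, if anything falls off the work surface, if the arm or the gripper's body presses on something with over 40 N, if the wrist force passes 120 N, or if a joint passes its speed limit or range.

## Working session

There is one attempt and no reset: what is moved stays moved. The work goes in short steps, Python scripts to look and compute and a shell command to move; the robot and the scene stay as the last step left them, time stands still between calls to the robot, and variables do not carry over. Pictures are saved under pics/ and viewed, about 8 in all and at most 12, crops included, and the job is handed in when it is done.

```bash
mkdir -p pics; cat > h.py <<'E'
import numpy as np, cv2
from station import manip
def snap(n,f):
    c=manip.camera_info(n); im=manip.snapshot(n); cv2.imwrite('pics/'+f,im[:,:,::-1]); np.savez('pics/'+f+'.npz',im=im,**{k:np.array(v) for k,v in c.items()}); return im,c
def load(f):
    d=np.load('pics/'+f+'.npz'); return d['im'],d
def ray(c,u,v,z):
    R=np.array(c['R']);t=np.array(c['t']);o=-R.T@t
    d=R.T@np.array([(u-c['cx'])/c['fx'],(v-c['cy'])/c['fy'],1]); return o+d*(z-o[2])/d[2]
def proj(c,X):
    p=np.array(c['R'])@np.array(X)+np.array(c['t']); return np.array([c['fx']*p[0]/p[2]+c['cx'],c['fy']*p[1]/p[2]+c['cy']])
E
python3 - <<'E'
from h import *
a,c=snap('top','top1.png'); b,d=snap('side','side1.png')
cv2.imwrite('pics/top1x.png',cv2.resize(a[:,:,::-1],(800,600),interpolation=cv2.INTER_CUBIC))
for k in (c,d): print(k['fx'],k['fy'],k['cx'],k['cy'],-np.array(k['R']).T@k['t'])
s=manip.sense();print(s['t'],s['tcp_pos'],s['tool_rot'],s['finger_gap'])
E
```

```text
385.6513896489569 385.6513896489569 256.4616051405862 187.9373120823145 [ 0.46566481 -0.0095582   1.2621953 ]
411.8849737107828 411.8849737107828 249.40043158062687 191.5063046674634 [ 0.35148493 -0.95282202  0.59754492]
0.1 [0.279393   0.55872979 0.40381718] [ 8.50701955e-01  5.25647415e-01 -9.24892520e-04  3.52088074e-04] 0.9982908697059948
```

View pics/top1x.png

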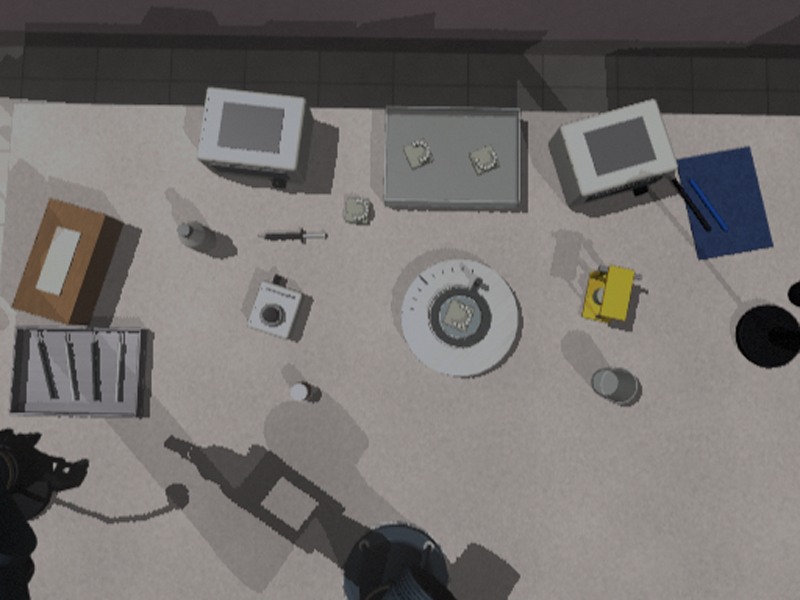

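View pics/side1.png

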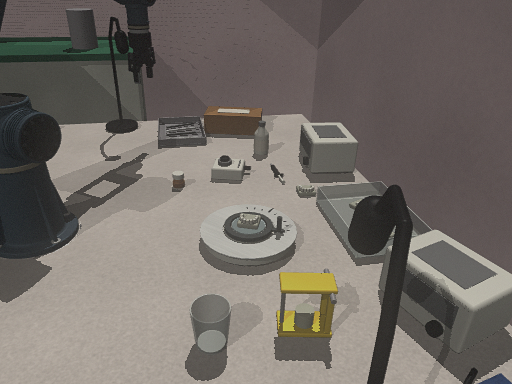

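The top view shows the stand at about (460,318), the lever pin at about (480,284) and the scale at its upper left. The button is at about (272,315), all in the 800x600 picture. Next I'll crop in on the stand and the power box.

```bash
python3 - <<'E'
from h import *
im,c=load('top1.png')
a=im[160:245,250:340]; b=im[170:225,150:205]
A=cv2.resize(a,(540,510),interpolation=cv2.INTER_CUBIC); B=cv2.resize(b,(250,250),interpolation=cv2.INTER_CUBIC)
o=np.zeros((510,800,3),np.uint8);o[:,:540]=A;o[:250,545:795]=B
cv2.imwrite('pics/crop1.png',np.clip(o[:,:,::-1]*1.3,0,255).astype(np.uint8))
# collar/housing outline: bright blob
hsv=cv2.cvtColor(im,cv2.COLOR_RGB2HSV)
print(im[205,262],im[215,262],im[235,295],im[240,330],im[200,245])
print(ray(c,460/1.5625,316/1.5625,.034), ray(c,480/1.5625,283/1.5625,.081), ray(c,272/1.5625,314/1.5625,.055))
E
```

```text
[158 160 165] [158 161 166] [157 160 161] [145 140 137] [157 152 149]
[ 0.52539147 -0.12432646  0.034     ] [ 0.58887553 -0.15854912  0.081     ] [0.52103735 0.2546829  0.055     ]
```

View pics/crop1.png

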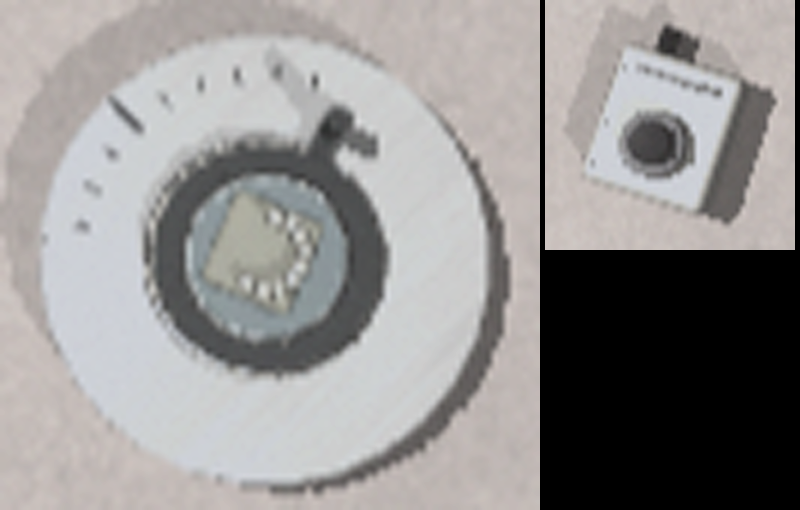

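```bash
python3 - <<'E'
from h import *
im,c=load('top1.png')
f=lambda x,y,z:ray(c,(x+.5)/6-.5+250,(y+.5)/6-.5+160,z)[:2]
ax=f(266,261,.034); m1=f(110,98,.034); m2=f(142,131,.034); g=f(267,258,.046); pt=f(338,118,.081)
an=lambda p:np.degrees(np.arctan2(*(p-ax)[::-1]))
print('axis',ax,'glass',g,'R',[np.linalg.norm(f(x,y,.034)-ax) for x,y in((42,261),(490,261),(266,37),(266,485))])
print('mark',an(m1),an(m2),np.linalg.norm(m1-ax),np.linalg.norm(m2-ax),'pin',pt,an(pt),np.linalg.norm(pt-ax))
print('btn',ray(c,(655-545+.5)/250*55-.5+150,(141+.5)/250*55-.5+170,.055))
w=manip.camera_info('wrist');s=manip.sense()
R=np.array(w['R']);o=-R.T@w['t'];print('cam off',o-s['tcp_pos'],'fwd',R[2],'right',R[0],w['fx'])
E
python3 -m jog '[[[10,-60,0,-10],[15,-60,0,-10],[20,-58,0,-10],[20,-58,0,-10],[20,-58,0,-10],[20,-58,0,-10],[20,-58,0,-10],[20,-58,0,-10]]]' 0 20
```

```text
axis [ 0.52267512 -0.12281903] glass [ 0.52370538 -0.12221949] R [np.float64(0.11887875741601511), np.float64(0.11878686809762493), np.float64(0.11987990944983899), np.float64(0.11795228476202825)]
mark 44.6037825053436 44.50689928938471 0.1199961671934159 0.09542939351083252 pin [ 0.59458417 -0.1545518 ] -23.811404968715486 0.07859949122381615
btn [0.52205566 0.25556892 0.055     ]
cam off [-0.06085251  0.03050969 -0.03069333] fwd [ 0.24241521 -0.12217996 -0.9624484 ] right [ 0.44604034  0.89501195 -0.00127338] 312.2474313845681
t: 1.1
tcp_pos: [0.4248, 0.0891, 0.4047]
tool_rot: [0.989, -0.147, 0.0, -0.0]
force: [1.7, 0.3, 0.5]
finger_gap: 0.002
```

```bash
python3 -m jog '[[[25,-45,0,-7],[25,-45,0,0],[25,-45,0,0],[25,-45,0,0],[25,-45,0,0],[28,-49,-25,0],[0,0,-50,0],[0,0,0,0]]]'
python3 - <<'E'
from h import *
im,c=snap('wrist','w1.png')
for n,a,r,z in(('axis',0,0,.046),('pin',-24,.076,.081),('mark',44.5,.091,.034),('markout',44.5,.118,.034)):
    X=[.523+r*np.cos(np.radians(a)),-.1225+r*np.sin(np.radians(a)),z];print(n,proj(c,X))
E
```

```text
t: 2.1
tcp_pos: [0.5758, -0.1828, 0.3254]
tool_rot: [0.979, -0.205, -0.005, -0.002]
force: [-0.3, 1.2, 0.8]
finger_gap: -0.0
axis [170.49368234 153.13185988]
pin [266.1453968  161.21286129]
mark [211.00113038  40.34333393]
markout [223.22267792   3.20685081]
```

View pics/w1.png

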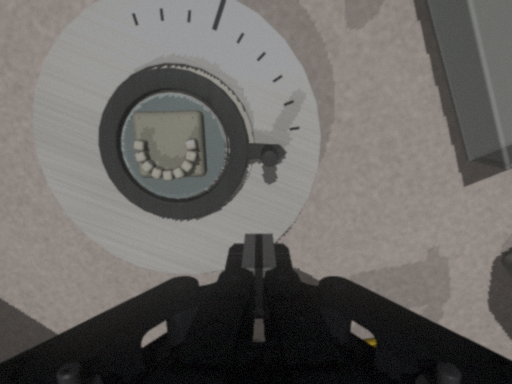

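The wrist view shows the pin top at about (269,157), the glass centre at about (174,143), and the long mark from (214,29) to (224,0). The shut fingertips at (258,240) are on the clockwise side of the pin.

```bash
python3 - <<'E'
from h import *
im,c=load('w1.png')
ax=ray(c,174,143,.046); p=ray(c,269,157,.081); m1=ray(c,214,28,.034); m2=ray(c,223,3,.034)
an=lambda p:np.degrees(np.arctan2(*(p-ax)[1::-1]))
r=lambda p:np.linalg.norm((p-ax)[:2])
print(ax,p,an(p),r(p),an(m1),r(m1),an(m2),r(m2))
for a,b in(((35,110),(320,140)),):print(ray(c,*a,.034),ray(c,*b,.034))
s=manip.sense();print(s['tcp_pos'],s['tool_rot'])
print('tip seen',ray(c,258,236,.325-.173))
E
```

```text
[ 0.52932715 -0.11649109  0.046     ] [ 0.59537487 -0.151512    0.081     ] -27.934162242279918 0.0747580483889482 45.062864769248534 0.09113150522070108 44.682889606592376 0.10934214403349869
[ 0.43437064 -0.04766769  0.034     ] [ 0.63758254 -0.16225892  0.034     ]
[ 0.57674062 -0.18270185  0.32798281] [ 9.78875878e-01 -2.04434401e-01 -2.79217724e-03 -8.91362240e-04]
tip seen [ 0.57791292 -0.17478875  0.152     ]
```

```bash
python3 -m jog '[[[3,-2,-25,0],[0,0,-25,0],[0,0,-25,0],[0,0,-23,0],[0,0,0,0],[0,0,0,0],[0,0,0,0],[0,0,0,0]]]'
python3 - <<'E'
from h import *
im,c=snap('wrist','w2.png')
s=manip.sense();print(s['tcp_pos'],s['tool_rot'])
E
```

```text
t: 3.15
tcp_pos: [0.5808, -0.1851, 0.2328]
tool_rot: [0.979, -0.204, 0.001, 0.0]
force: [-0.8, 0.4, -0.4]
finger_gap: -0.0
[ 0.58073174 -0.18510505  0.23252882] [ 9.78918038e-01 -2.04252392e-01  6.33794899e-04  1.85341795e-04]
```

View pics/w2.png

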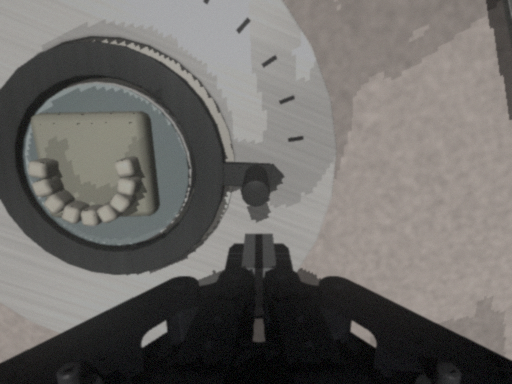

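The pin top is at about (257,188), directly ahead of the fingertips at (259,237), and the pointer tip is at (283,175). The glass centre is at about (107,163).

```bash
python3 - <<'E'
from h import *
im,c=load('w2.png')
hsv=cv2.cvtColor(im,cv2.COLOR_RGB2HSV)
dark=((hsv[:,:,2]<75)).astype(np.uint8); 
ax=ray(c,107,163,.046); p=ray(c,257,187,.081); t=ray(c,284,175,.042)
L,Rr,T,B=[ray(c,*q,.046) for q in((24,160),(190,163),(107,82),(107,244))]
print('ax',ax,(L+Rr)/2,(T+B)/2,np.linalg.norm(L-Rr),np.linalg.norm(T-B))
ax=(L+Rr+T+B)/4
for q in(p,t,ray(c,296,139,.034)):print(q,np.linalg.norm((q-ax)[:2]),np.degrees(np.arctan2(*(q-ax)[1::-1])))
E
```

```text
ax [ 0.52874365 -0.11668983  0.046     ] [ 0.52921294 -0.11606474  0.046     ] [ 0.52722246 -0.11922589  0.046     ] 0.08325919841237885 0.08351191443692611
[ 0.596658   -0.15021862  0.081     ] 0.07579640583188602 -25.451528657885966
[ 0.60819556 -0.15890757  0.042     ] 0.08999462008859697 -27.29015879048367
[ 0.6214004  -0.14518543  0.034     ] 0.09716724032980772 -16.46502424911077
```

```bash
python3 - <<'E'
import numpy as np
ax=np.array([.528,-.118])
P=lambda th:ax+.076*np.array([np.cos(th),np.sin(th)])-.017*np.array([-np.sin(th),np.cos(th)])
prev=np.array([.5807,-.1851])
for d in [-26.3,*np.arange(-22,43,4),40]:
    p=P(np.radians(d));print(d,np.round((p-prev)*1000,1),np.round(p,4));prev=p
E
```

```text
-26.3 [ 7.9 18.2] [ 0.5886 -0.1669]
-22 [3.5 4.7] [ 0.5921 -0.1622]
-18 [2.9 4.6] [ 0.595  -0.1577]
-14 [2.6 4.8] [ 0.5976 -0.1529]
-10 [2.3 4.9] [ 0.5999 -0.1479]
-6 [1.9 5.1] [ 0.6018 -0.1429]
-2 [1.6 5.2] [ 0.6034 -0.1376]
2 [1.2 5.3] [ 0.6045 -0.1323]
6 [0.8 5.4] [ 0.6054 -0.127 ]
10 [0.4 5.4] [ 0.6058 -0.1215]
14 [0.1 5.4] [ 0.6059 -0.1161]
18 [-0.3  5.4] [ 0.6055 -0.1107]
22 [-0.7  5.4] [ 0.6048 -0.1053]
26 [-1.1  5.3] [ 0.6038 -0.1   ]
30 [-1.4  5.2] [ 0.6023 -0.0947]
34 [-1.8  5.1] [ 0.6005 -0.0896]
38 [-2.2  5. ] [ 0.5984 -0.0846]
42 [-2.5  4.8] [ 0.5959 -0.0798]
40 [ 1.3 -2.4] [ 0.5971 -0.0822]
```

```bash
python3 -m jog '[[[4,9,0,0],[4,9,0,0],[3.5,4.7,0,2],[3,4.6,0,4],[2.6,4.8,0,4],[2.3,4.9,0,4],[1.9,5.1,0,4],[1.6,5.2,0,4]]]'
```

```text
t: 4.2
tcp_pos: [0.6034, -0.1374, 0.2315]
tool_rot: [1.0, -0.012, -0.001, 0.0]
force: [-1.5, -2.4, 1.2]
finger_gap: 0.001
```

```bash
python3 -m jog '[[[1.2,5.3,0,4],[0.8,5.4,0,4],[0.4,5.4,0,4],[0.1,5.4,0,4],[-0.3,5.4,0,4],[-0.7,5.4,0,4],[0,0,0,0],[0,0,0,0]]]'
python3 - <<'E'
from h import *
im,c=snap('wrist','w3.png')
s=manip.sense();print(s['tcp_pos'],s['tool_rot'],s['force'])
E
```

```text
t: 5.2
tcp_pos: [0.6051, -0.1052, 0.2316]
tool_rot: [0.981, 0.194, 0.0, -0.0]
force: [-0.1, 0.5, 0.8]
finger_gap: 0.002
[ 0.6050593  -0.10527748  0.23164219] [ 9.80952962e-01  1.94245379e-01  3.29519035e-05 -1.36939679e-04] [-0.18961791  0.43052259 -0.3822501 ]
```

View pics/w3.png

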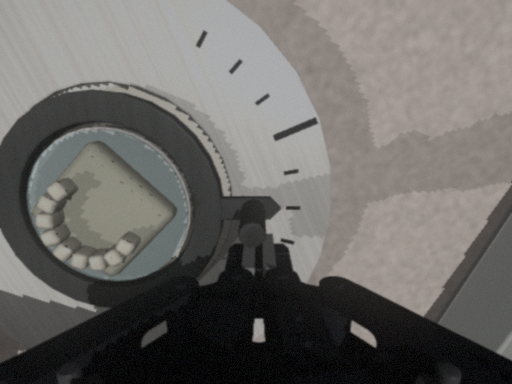

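The push is working. The pointer tip at (282,208) is level with the second short mark clockwise of the long mark, so about 24° remain. The long mark runs from (274,138) to (317,121).

```bash
cat > meas.py <<'E'
from h import *
def meas(f,g4,tip,m1,m2,shorts=()):
    im,c=load(f)
    ax=sum(ray(c,*q,.046) for q in g4)/4
    A=lambda q,z:(lambda d:(round(float(np.degrees(np.arctan2(d[1],d[0]))),2),round(float(np.hypot(*d[:2])),4)))(ray(c,*q,z)-ax)
    print('ax',ax,'tip',A(tip,.042),'mark',A(m1,.034),A(m2,.034),[A(s,.034) for s in shorts])
E
python3 - <<'E'
from meas import *
meas('w3.png',[(27,205),(190,208),(108,125),(108,287)],(282,208),(275,137),(316,122),[(293,208),(291,172),(287,241)])
E
```

```text
ax [ 0.52688825 -0.11883817  0.046     ] tip (22.08, 0.0909) mark (45.01, 0.0943) (44.51, 0.1168) [(20.58, 0.0978), (32.71, 0.0976), (8.67, 0.0977)]
```

```bash
python3 -m jog '[[[-1.1,5.3,0,4],[-1.4,5.2,0,4],[-1.8,5.1,0,4],[-2.2,5,0,4],[-1.2,2.4,0,2],[-1.2,2.4,0,2],[0,0,0,0],[0,0,0,0]]]'
python3 - <<'E'
from h import *
im,c=snap('wrist','w4.png')
s=manip.sense();print(s['tcp_pos'],s['tool_rot'],s['force'])
cv2.imwrite('pics/w4x.png',cv2.resize(im[100:300,0:340,::-1],None,fx=2.3,fy=2.3,interpolation=cv2.INTER_CUBIC))
E
```

```text
t: 6.25
tcp_pos: [0.5961, -0.08, 0.2318]
tool_rot: [0.932, 0.362, 0.0, -0.0]
force: [0.2, -0.1, -0.4]
finger_gap: -0.0
[ 0.5961007  -0.08000867  0.23176585] [ 9.32326514e-01  3.61617560e-01  8.13126797e-05 -7.06837255e-05] [ 1.22229756 -0.65145797 -0.56869657]
```

View pics/w4x.png

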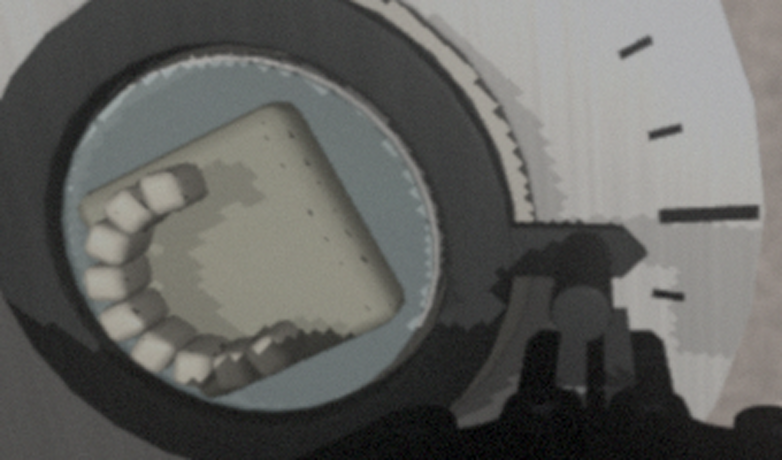

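The tip at (647,250) in the crop is a little short of the long mark, which runs from (660,216) to (758,212).

```bash
python3 - <<'E'
from meas import *
f=lambda x,y:(x/2.3,100+y/2.3)
meas('w4.png',[f(64,232),f(440,235),f(250,53),f(250,411)],f(647,250),f(661,216),f(757,212),[f(668,295),f(665,131),f(636,47)])
E
```

```text
ax [ 0.5259882 -0.1172771  0.046    ] tip (39.97, 0.0899) mark (43.74, 0.0937) (43.98, 0.1168) [(31.65, 0.0977), (56.03, 0.0968), (68.12, 0.0965)]
```

```bash
python3 -m jog '[[[-1.1,1.9,0,1.6],[-1.2,1.9,0,1.6],[0,0,0,0],[0,0,0,0],[0,0,0,0],[0,0,0,0],[0,0,0,0],[0,0,0,0]]]'
python3 - <<'E'
from h import *
im,c=snap('wrist','w5.png')
s=manip.sense();print(s['tcp_pos'],s['tool_rot'],s['force'])
cv2.imwrite('pics/w5x.png',cv2.resize(im[100:300,0:340,::-1],None,fx=2.3,fy=2.3,interpolation=cv2.INTER_CUBIC))
E
```

```text
t: 7.3
tcp_pos: [0.5936, -0.0762, 0.2316]
tool_rot: [0.922, 0.388, -0.0, -0.0]
force: [1.2, -0.4, 0.9]
finger_gap: -0.001
[ 0.59358746 -0.07620919  0.23163659] [ 9.21769897e-01  3.87737219e-01 -2.63202753e-04 -1.91993699e-04] [ 0.17126679 -0.84303461  0.6988376 ]
```

View pics/w5x.png

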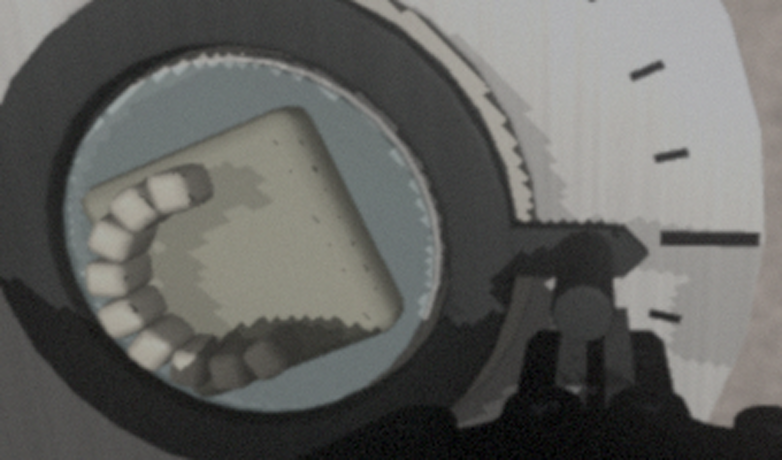

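The tip is now at (648,250) and the long mark runs from (661,238) to (759,240), so they are nearly aligned. The tip stands 8 mm higher than the mark, so I need to correct for parallax.

```bash
python3 - <<'E'
from meas import *
f=lambda x,y:(x/2.3,100+y/2.3)
meas('w5.png',[f(65,232),f(440,238),f(252,53),f(252,411)],f(648,250),f(661,238),f(759,240),[f(665,317),f(671,155),f(647,71)])
im,c=load('w5.png')
# parallax: mark line (inner 91mm) from own pixels, predicted tip when raised to z=.042
ax=sum(ray(c,*q,.046) for q in [f(65,232),f(440,238),f(252,53),f(252,411)])/4
for a in (43,44,45):
    r=np.radians(a);u=proj(c,[ax[0]+.091*np.cos(r),ax[1]+.091*np.sin(r),.042]);print(a,u*2.3-[0,230])
E
```

```text
ax [ 0.52584602 -0.11732089  0.046     ] tip (43.32, 0.0898) mark (43.69, 0.0935) (43.85, 0.1174) [(31.5, 0.098), (55.92, 0.0968), (68.0, 0.0965)]
43 [652.94355357 252.28961541]
44 [653.35838159 245.79843516]
45 [653.65587333 239.2703046 ]
```

```bash
python3 -m jog '[[[-0.4,0.4,0,0.4],[0,0,0,0],[0,0,0,0],[7,-7,0,0],[10,-10,0,0],[0,0,30,0],[0,0,0,0],[0,0,0,0]]]'
python3 - <<'E'
from h import *
im,c=snap('wrist','w6.png')
s=manip.sense();print(s['tcp_pos'],s['force'])
cv2.imwrite('pics/w6x.png',cv2.resize(im[60:260,0:340,::-1],None,fx=2.3,fy=2.3,interpolation=cv2.INTER_CUBIC))
E
```

```text
t: 8.35
tcp_pos: [0.6103, -0.0931, 0.2613]
tool_rot: [0.92, 0.391, -0.0, -0.0]
force: [-0.1, 0.7, -0.3]
finger_gap: 0.004
[ 0.61008904 -0.09290118  0.26092529] [ 0.32579302 -0.24921043  0.41650989]
```

View pics/w6x.png

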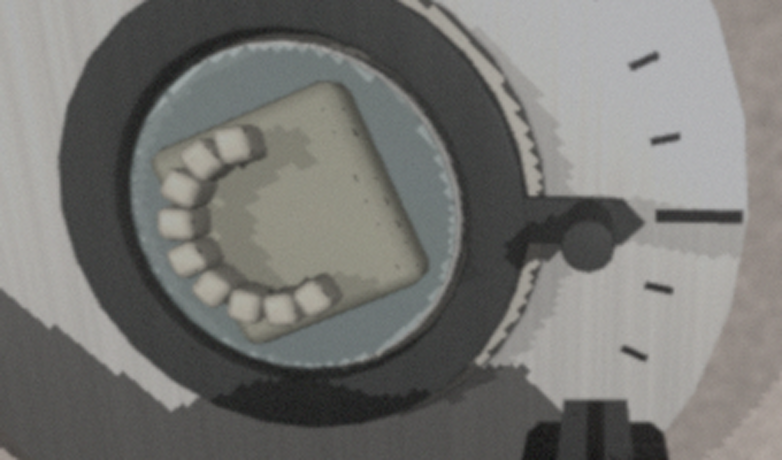

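The fingers are clear of the pin. The tip is at (645,221) and the mark runs from (656,215) to (742,217).

```bash
python3 - <<'E'
from meas import *
f=lambda x,y:(x/2.3,60+y/2.3)
meas('w6.png',[f(130,205),f(461,207),f(295,41),f(295,368)],f(645,221),f(656,215),f(742,217),[f(659,288),f(635,353),f(665,139),f(644,61)])
im,c=load('top1.png')
b=cv2.cvtColor(im[170:225,150:205],cv2.COLOR_RGB2GRAY); print(ray(c,174,200.5,.055), ray(c,174,200.5,.06))
E
```

```text
ax [ 0.52634    -0.11806031  0.046     ] tip (43.95, 0.0902) mark (44.31, 0.0938) (44.4, 0.1174) [(32.2, 0.0979), (20.27, 0.0984), (56.38, 0.0972), (68.52, 0.097)]
[0.52247497 0.25498813 0.055     ] [0.52223967 0.25389243 0.06      ]
```

```bash
python3 -m jog '[[[0,0,50,0],[0,20,40,0],[-10,50,0,0],[-10,55,0,0],[-10,55,0,0],[-10,55,0,0],[-10,50,0,0],[-9,35,0,0]]]'
python3 -m jog '[[[0,0,-40,0],[0,0,-15,0],[0,0,0,0],[0,0,0,0],[0,0,0,0],[0,0,0,0],[0,0,0,0],[0,0,0,0]]]'
python3 - <<'E'
from h import *
im,c=snap('wrist','b1.png')
s=manip.sense();print(s['tcp_pos'],s['force'])
E
```

```text
t: 9.4
tcp_pos: [0.5503, 0.2294, 0.3506]
tool_rot: [0.92, 0.392, -0.001, -0.0]
force: [0.1, 0.6, 0.1]
finger_gap: 0.002
t: 10.4
tcp_pos: [0.5513, 0.2272, 0.2969]
tool_rot: [0.92, 0.391, 0.0, 0.0]
force: [-0.5, 0.2, 0.7]
finger_gap: -0.0
[0.55133098 0.227167   0.29684966] [-0.13314575  0.3866371   0.21221823]
```

View pics/b1.png

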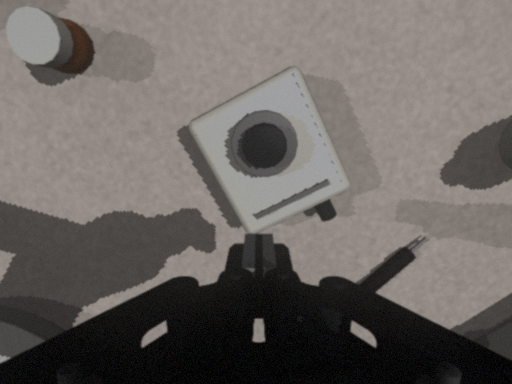

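The button's dark top is centred at about (264,146), roughly 50 px across. I'll triangulate it with the top view.

```bash
python3 - <<'E'
from h import *
w=load('b1.png'); t=load('top1.png')
g=cv2.cvtColor(w[0],cv2.COLOR_RGB2GRAY)
m=(g<60).astype(np.uint8); m[:110]=0;m[185:]=0;m[:,:225]=0;m[:,310:]=0
cs,_=cv2.findContours(m,cv2.RETR_EXTERNAL,cv2.CHAIN_APPROX_NONE);k=max(cs,key=cv2.contourArea)
e=cv2.minEnclosingCircle(k);print(e)
gt=cv2.cvtColor(t[0],cv2.COLOR_RGB2GRAY); mt=(gt<60).astype(np.uint8);mt[:194]=0;mt[208:]=0;mt[:,:166]=0;mt[:,184:]=0
ut=np.argwhere(mt).mean(0)[::-1];print(ut,mt.sum())
for z in(.05,.055,.06,.065):
    a=ray(w[1],*e[0],z);d=ray(w[1],e[0][0]+e[1],e[0][1],z)-a;print(z,a,np.linalg.norm(d),ray(t[1],*ut,z))
E
```

```text
((261.970947265625, 146.90042114257812), 25.000322341918945)
[174.25       201.31944444] 72
0.05 [0.52335488 0.25843915 0.05      ] 0.017230522702087664 [0.52014548 0.25519931 0.05      ]
0.055 [0.52287441 0.25881499 0.055     ] 0.01683201303134692 [0.51992076 0.25410725 0.055     ]
0.06 [0.52239394 0.25919083 0.06      ] 0.016433503360606182 [0.51969604 0.25301519 0.06      ]
0.065 [0.52191347 0.25956666 0.065     ] 0.01603499368986544 [0.51947132 0.25192313 0.065     ]
```

```bash
python3 -m jog '[[[-15,15,0,0],[-14,15,0,0],[0,0,-25,0],[0,0,-20,0],[0,0,-5,0],[0,0,0,0],[0,0,0,0],[0,0,0,0]]]'
python3 -m jog '[[[0,0,-2,0],[0,0,-2,0],[0,0,-2,0],[0,0,-2,0],[0,0,-2,0],[0,0,0,0],[0,0,0,0],[0,0,0,0]]]'
```

```text
t: 11.45
tcp_pos: [0.5226, 0.2573, 0.2475]
tool_rot: [0.92, 0.391, 0.001, 0.0]
force: [-0.3, -0.1, -0.5]
finger_gap: -0.002
t: 12.45
tcp_pos: [0.5224, 0.2572, 0.2368]
tool_rot: [0.92, 0.391, 0.0, 0.0]
force: [-0.1, 0.1, -0.1]
finger_gap: 0.0
```

Fingertips are at about 64 mm with no contact yet. I'll step down in small increments.

```bash
python3 -m jog '[[[0,0,-2,0],[0,0,-1,0],[0,0,0,0],[0,0,0,0],[0,0,0,0],[0,0,0,0],[0,0,0,0],[0,0,0,0]]]' | sed -n '2p;4p'
python3 -m jog '[[[0,0,-2,0],[0,0,-1,0],[0,0,0,0],[0,0,0,0],[0,0,0,0],[0,0,0,0],[0,0,0,0],[0,0,0,0]]]'| sed -n '2p;4p'
```

```text
tcp_pos: [0.5225, 0.2572, 0.2338]
force: [-0.1, 1.1, 1.3]
tcp_pos: [0.5225, 0.2572, 0.2308]
force: [1.4, 0.5, 4.4]
```

```bash
python3 -m jog '[[[0,0,-1,0],[0,0,-1,0],[0,0,0,0],[0,0,0,0],[0,0,0,0],[0,0,0,0],[0,0,0,0],[0,0,0,0]]]' | sed -n '2p;4p'
python3 -m jog '[[[0,0,-1,0],[0,0,0,0],[0,0,0,0],[0,0,0,0],[0,0,0,0],[0,0,0,0],[0,0,0,0],[0,0,0,0]]]'| sed -n '2p;4p'
```

```text
tcp_pos: [0.5225, 0.2572, 0.2294]
force: [0.4, 0.5, 9.0]
tcp_pos: [0.5224, 0.2572, 0.2293]
force: [-0.4, -1.0, 14.2]
```

The button has bottomed out: the position stopped at 0.2294 and the force rose to 14 N. I'll release it and retreat to where I can check the stand.

```bash
python3 -m jog '[[[0,0,4,0],[0,0,10,0],[0,0,30,0],[0,0,50,0],[0,0,40,0],[0,-20,0,0],[0,-40,0,0],[0,0,0,0]]]'
python3 -m jog '[[[15,-55,0,0],[15,-55,0,0],[15,-55,0,0],[15,-55,0,0],[10,-45,0,0],[0,0,0,0],[0,0,0,0],[0,0,0,0]]]'
python3 - <<'E'
from h import *
im,c=snap('wrist','f1.png'); b,_=snap('top','f2.png')
print(manip.sense()['tcp_pos'],manip.sense()['force'])
o=np.zeros((600,800,3),np.uint8)
o[:384,:512]=im; o[384:,:]=cv2.resize(b[60:270,0:512],(527,216))[:, :].repeat(1,0) if 0 else 0
x=cv2.resize(b[160:245,250:340],(280,264),interpolation=cv2.INTER_CUBIC);o[:264,515:795]=x
o[388:598,:512]=b[60:270]
cv2.imwrite('pics/fx.png',o[:,:,::-1])
E
```

```text
t: 17.45
tcp_pos: [0.5213, 0.1946, 0.3601]
tool_rot: [0.921, 0.389, -0.003, -0.0]
force: [0.4, -0.3, -0.4]
finger_gap: -0.001
t: 18.45
tcp_pos: [0.5918, -0.0662, 0.3611]
tool_rot: [0.92, 0.392, -0.001, -0.001]
force: [0.2, 0.0, 1.1]
finger_gap: -0.002
[ 0.59202721 -0.06633351  0.36153854] [-0.31658718 -0.51307109 -0.02543325]
```

View pics/fx.png

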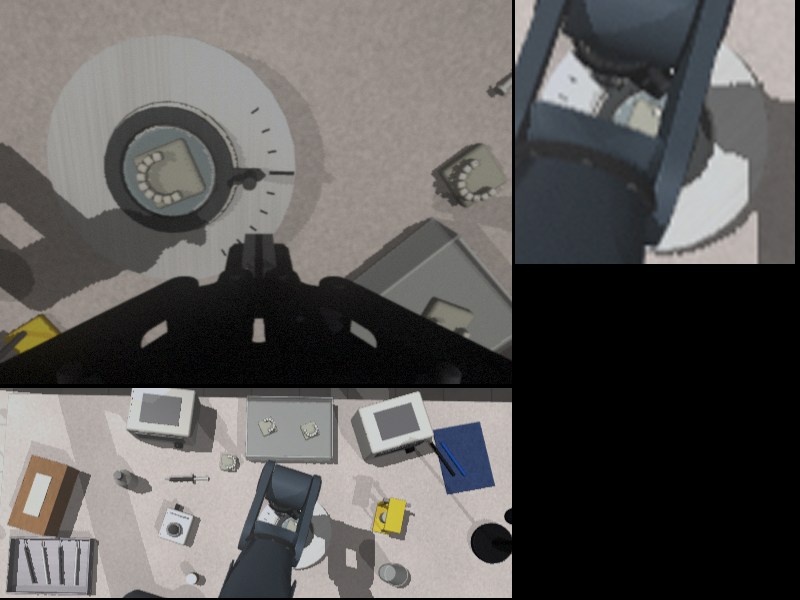

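```bash
python3 - <<'E'
from meas import *
im,_=load('f1.png'); a,_=load('w1.png')
print('glass now',im[200,140],im[215,190],'before',a[185,140],a[110,165])
meas('f1.png',[(123,171),(216,171),(169,125),(169,217)],(266,175.5),(270,173),(294,173.5),[(266,152),(267,193)])
print(manip.sign_off())
E
```

```text
glass now [104 109 111] [34 35 31] before [56 57 54] [ 96 101  98]
ax [ 0.52680213 -0.11777389  0.046     ] tip (43.51, 0.0899) mark (44.1, 0.0939) (44.28, 0.1171) [(56.82, 0.0914), (31.75, 0.0941)]
the job is handed in; nothing more can be done
None
```

I set the iris lever on the long mark, then pressed the power button fully down and released it. I handed the job in after about 18.5 s of robot time, well under the 58 s limit.

- **Lever:** I pushed the pin about 70° anticlockwise with the shut fingertips, correcting from close-up pictures. The last two checks put the tip 0.4–0.7° short of the mark's line, about 1 mm or less, which is close to the measuring error. The fingers then backed away without touching anything.
- **Button:** The force climbed in step with the spring, then the button stopped after about 6 mm of travel and the force rose to 14 N. After release the force reading fell back to about zero.
- **Other things on the bench:** The dental model is still on the stage, and nothing in the final pictures looked moved. I judged that by eye and did not measure it. The arm hid part of the stand in the last top view.
- **What disagreed or stayed unclear:** The first wrist picture put the stand about 8 mm from where the top view did, because the arm was still settling. Later pictures agreed with each other to within about 2 mm. I saw no clear sign of the glass lighting up, so the evidence for the press is the force and travel only.

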